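# Grip a spice jar in the one-handed jar clamp

## Task

Stand the spice jar upright on the platform of the jar clamp, between its two jaws, and let go of it. Then turn the lever knob under the platform's front edge clockwise (seen from above) until the jaws grip the jar with roughly 15 newtons: firm enough that it stays held by itself, but gently, since much more would crack the glass. Leave the knob so, and do not disturb the tin and the tub.

Things in the scene. Friction and masses are not known exactly. Their poses are not given: they have to be found in the camera images.
- jar: the only spice jar: glass, round, 41 mm in diameter and 105 mm tall with a dark screw cap, about 0.1 kg; stands upright loose on the worktop, to the right of the clamp. Origin: centre of its underside, z up along its axis
- clamp: the jar clamp, fixed: a white platform 170 (x) x 200 (y) mm on four legs, top 85 mm and underside 67 mm above the worktop. Origin: middle of the platform, at worktop height; its -x side is the front, +y its left. On top, 42 mm high and centred on x = +30 mm, stand a fixed metal V-block on the left, opening to -y, and a sliding metal jaw with a flat sprung rubber pad on the right
- jar_spot (a point): point on the platform's top between the open jaws (clamp frame +30, 0, +85 mm) where the jar can be set down with 4 mm or more free on each side; axes as the clamp's. The pad's face is at clamp y = -29.5 mm when the knob reads 0 and moves 25 mm towards +y per rad of knob, pushing the jar into the V-block
- knob (a joint): knob angle (rad, 0 to 1.6). At 0 (open) the lever points to the front (clamp -x), turned 0.75 rad to the right (-y); growing, it swings clockwise seen from above, straight ahead at 0.75, then left, and the jaw closes. It stays where left. Turning takes about 0.7 N m (8 N at the grip point, less once stopped); each newton of grip on the jar adds 0.025 N m (0.29 N at the grip point)
- knob_grip (a point): point on the centre line of the knob's lever, 85 mm from the knob's axis, at mid height of the lever (47 mm above the worktop); it moves with the knob
- tin: a food tin standing loose at the left of the worktop, 76 mm wide, 110 mm tall; not to be disturbed. Origin: centre of its underside
- tub: a food tub standing loose at the right of the worktop behind the jar, 72 mm wide, 71 mm tall; not to be disturbed. Origin: centre of its underside
- v_mid (a point): clamp frame +30, +15, +85 mm: mean place of the axis of a jar pushed home into the V-block. The V-block is bolted down elsewhere each time and not measured: the true axis is up to 7 mm to either side in clamp y, so the knob angle that grips must be felt. Once pinched, the pad's spring adds 4 N per mm of jaw drive (100 N per rad of knob). 15 N is right, under 8 loose, over 26 too tight
- knob_axis (a point): on the vertical axis of the lever knob that hangs under the platform (clamp frame -70, 0, +47 mm): a black hub 40 mm across with one lever 14 mm thick, 22 mm high (36 to 58 mm above the worktop), that reaches 105 mm from the axis, out past the platform's front edge, with free space above it. Axes as the clamp's

How it is judged:
By the outcome, as a careful person would: the job done as asked, in the order asked, and still so for the second after the job is handed in, with the robot touching nothing.
It also fails if it takes over 70 s, if anything falls off the work surface, if the arm or the gripper's body presses on something with over 40 N, if the wrist force passes 120 N, or if a joint passes its speed limit or range.

## Robot

A 6-joint arm with a two-finger parallel gripper is mounted at the origin on a cart in front of the work surface, level with it; the furniture and walls round the work are solid. World frame = base frame: x ahead of the robot, y to its left, z up, the work surface at z = 0. Lengths are in m, angles in rad, forces in N, time in s.
With the tool pointing down it reaches from about 0.375 to 0.925 m from the base axis. Payload 5.7 kg.
Tool frame: the origin (TCP) lies midway between the tips of the shut fingers; the grasp point (between the pads) lies 19 mm behind it; z points along the fingers, y is the line along which they close (so a half turn about z gives the same grasp; the last joint's range is limited). The gripper opens to 88 mm and grips with 3 to 60 N. Pads are 20 mm wide; open, the fingers measure 115 mm over their backs; the gripper's body (75 mm by 178 mm) begins 61 mm behind the grasp point.
Start: joints at [0.987, 0.359, 1.51, -0, 1.272, -0.115], TCP at [0.271, 0.535, 0.223] pointing down, gripper open.
Joint ranges: [-2.97, 2.97], [-1.01, 2.36], [0.21, 2.38], [-0.96, 4.11], [0.2, 2.71], [-2.98, 2.98]. Speed limits (rad/s): [2.39, 2.39, 3.14, 3.14, 3.14, 3.14].

## Interface

Orientations are given as a unit quaternion [w, x, y, z].
In Python, from plant import r gives the robot as it stands.
- The arm moves only by the tool apply_moves, never from a script. Its argument "motion" is a list of rows, each a list of 3 entries, a list of its own where there are three numbers: the shift along the world's x, y, z in cm, then the turn about the world's z in degrees, then the closure, from -1 (fully open) to 1 (shut). A call has 1 to 12 rows; each row is the pose to reach, as a shift and turn from the pose commanded when the call began; what a row does not reach only later rows make up. A row lasts 1/12 s, in which the tool goes at most 41.7 mm and 7.16 degrees, less where a joint would pass 70% of its speed; a pose out of reach is approached as far as the arm can. A call with a gripper value outside its range is refused whole. The fingers move at their own pace and stop on an object; "newtons" is the grip in N (left out, the last holds). Time passes only in rows, so rows that repeat a pose let the fingers close. It gives the time, the measured TCP pose, the force, the opening and the grip force at its end, in the units of the state.
- r.get_obs(): the state, without advancing time (a new reading comes with each control period).
- r.capture(name): name is "scene" or "top" or "wrist"; returns (picture, depth): 420x560x3 uint8, blue, green, red; 420x560 float32, m along the optical axis (not along the pixel's ray), 0 where there is no reading.
- r.get_calibration(name): a dict with "intrinsics" (3x3 intrinsics, pixels), "rvec" (rotation vector, rad) and "tvec" (3), from world to camera coordinates, as OpenCV has them. Camera axes: x right, y down, z forward; pixel columns grow to the right and rows downward; lengths in m; the calibration is good to about 2 mm. A picture is of the moment at which its call begins: read the wrist's pose just before it. get_calibration takes no time and is no camera call; for the wrist camera it gives the pose at the moment of the call.
- r.close_job(): hands the job in; it is judged then, once.
The state is a dict: "time": time; "joints": joint angles; "joint_velocities": joint speeds; "joint_torque": joint torques, N m; "tcp_pos": TCP position; "ee_rot": TCP orientation; "ft_force": force on the tool from outside, world axes, zero at the start; "wrist_torque": the same for the moment, N m; "gripper_width": opening from 0.0 (shut) to 1.0 (fully open); "finger_force": force on a finger pad.
Only numpy, scipy, OpenCV 4.12 (cv2) and the standard library are available. Lean on these libraries where they do the work, as an engineer would, in place of code of your own. Each camera call takes 0.05 s, during which the arm holds its last target. There are 200 camera calls.

## Working session

There is one attempt and no reset: what is moved stays moved. The work goes in short steps, Python scripts to look and compute and a tool call to move; the robot and the scene stay as the last step left them, time stands still between calls to the robot, and variables do not carry over. Pictures are saved under pics/ and viewed, at most 10 in all, crops included, and the job is handed in when it is done.

Besides the shell and the picture viewer there is one more tool, called after "Call:" by a JSON object that holds its "op" and its "data", one argument or row to a line. apply_moves: Moves the arm, as the interface text tells. Its arguments: {"type":"object","properties":{"motion":{"type":"array","items":{"type":"array"}},"newtons":{"type":"number"}},"required":["motion"]}

```bash
mkdir -p pics; cat > h.py <<'E'
import numpy as np, cv2
from plant import r
def cal(n):
    c=r.get_calibration(n); R=cv2.Rodrigues(np.array(c["rvec"],float))[0]
    return np.array(c["intrinsics"],float),R,np.array(c["tvec"],float).ravel()
def cloud(n,d,c=None):
    K,R,t=c or cal(n); v,u=np.mgrid[:d.shape[0],:d.shape[1]]
    p=np.stack([(u-K[0,2])/K[0,0]*d,(v-K[1,2])/K[1,1]*d,d],-1)
    return (p-t)@R
def plane(n,px,z):
    K,R,t=cal(n); o=-R.T@t; d=R.T@np.linalg.inv(K)@np.array([px[0],px[1],1.]); return o+d*(z-o[2])/d[2]
E
python3 - <<'E'
from h import *
o=r.get_obs(); print(o)
for n in("scene","top"):
    p,d=r.capture(n); cv2.imwrite(f"pics/{n}.png",p); np.save(n+".npy",d); K,R,t=cal(n); print(n,-R.T@t,R[2])
E
```

```text
{'time': 0.0, 'joints': array([ 9.86910756e-01,  3.59507587e-01,  1.51140037e+00, -1.31793651e-05,
        1.27247965e+00, -1.15136632e-01]), 'joint_velocities': array([-9.75072769e-05, -2.48020092e-03,  7.01544236e-04,  2.40639422e-04,
        6.59788219e-04, -5.90014192e-04]), 'joint_torque': array([ 2.02543713e-03, -5.15388358e+01, -2.70721883e+01,  6.78091426e-02,
        3.48755729e-02, -1.76024591e-04]), 'tcp_pos': array([0.27072234, 0.53470383, 0.22182024]), 'ee_rot': array([-3.01415169e-04,  2.32232619e-01,  9.72659861e-01, -8.45373889e-04]), 'ft_force': array([ 0.26592898, -0.47250489, -0.3862398 ]), 'wrist_torque': array([-0.01055442,  0.01627886, -0.00490344]), 'finger_force': 0.0, 'gripper_width': 0.999141015355127}
scene [-0.52721536 -0.70015361  1.08758508] [ 0.66019765  0.41401863 -0.62667985]
top [ 0.32377773 -0.05955612  1.36191907] [ 0.16022076 -0.0033424  -0.98707555]
```

View pics/scene.png

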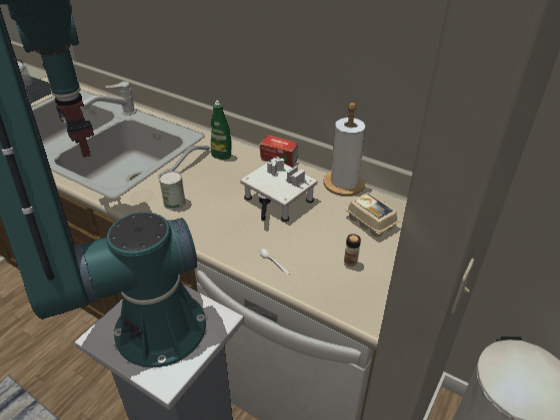

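View pics/top.png

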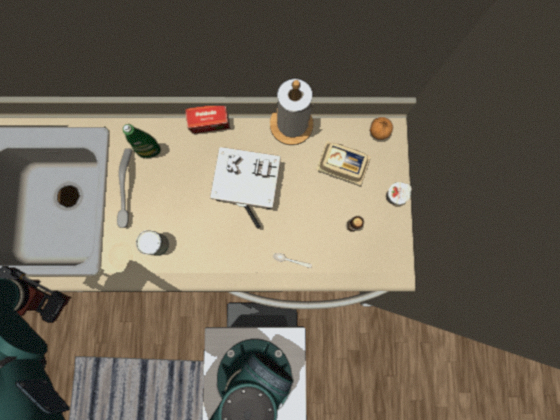

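The views show the clamp at top (247,178), its lever at (245,206)-(258,226), the jar at (356,223), the tub at (398,193) and the tin at (152,242). Next I measure them from the depth.

```bash
python3 - <<'E'
from h import *
d=np.load("top.npy"); P=cloud("top",d); img=cv2.imread("pics/top.png")
def reg(u0,u1,v0,v1,z0,z1):
    q=P[v0:v1,u0:u1].reshape(-1,3); return q[(q[:,2]>z0)&(q[:,2]<z1)]
print("table z",np.median(reg(300,340,190,215,-.05,.05)[:,2]))
pl=reg(205,290,140,215,.078,.093); print("plat z",np.median(pl[:,2]),len(pl))
rc=cv2.minAreaRect((pl[:,:2]*1000).astype(np.float32)); print(rc, cv2.boxPoints(rc))
lv=reg(235,275,200,235,.03,.068); print("lever",len(lv),np.median(lv[:,2])); print(np.round(lv[np.argsort(lv[:,0])][[0,1,2,-3,-2,-1]],4)); print(cv2.fitLine(lv[:,:2].astype(np.float32),2,0,.01,.01).ravel())
print(cv2.minAreaRect((lv[:,:2]*1000).astype(np.float32)))
for n,b,z in(("jar",(335,375,205,240),(.09,.12)),("tub",(380,414,175,215),(.055,.085)),("tin",(130,175,225,262),(.095,.13)),("jaws",(215,290,145,190),(.11,.14))):
    q=reg(*b,*z); print(n,len(q),q.mean(0).round(4),q.min(0).round(4),q.max(0).round(4),[np.round(x,1) for x in cv2.minEnclosingCircle((q[:,:2]*1000).astype(np.float32))])
E
```

```text
table z -0.0008417866796113379
plat z 0.08455558462578253 2907
((621.861328125, 30.659255981445312), (199.72537231445312, 171.45481872558594), 81.20796203613281) [[521.8774   -54.9267  ]
 [691.31757  -81.133316]
 [721.8453   116.24521 ]
 [552.4051   142.45183 ]]
lever 136 0.057648772097277534
[[ 0.4621 -0.0088  0.0435]
 [ 0.4627 -0.0054  0.0381]
 [ 0.4628 -0.0117  0.0368]
 [ 0.5395  0.0575  0.0647]
 [ 0.5396  0.0608  0.0639]
 [ 0.54    0.0482  0.0618]]
[0.80829984 0.5887711  0.50243    0.01380037]
((507.5, 17.064697265625), (105.47940063476562, 25.23642921447754), 40.22740173339844)
jar 146 [ 0.4743 -0.3134  0.1033] [ 0.4561 -0.3328  0.0901] [ 0.4932 -0.2947  0.1095] [array([ 475. , -313.8]), np.float64(20.3)]
tub 404 [ 0.574  -0.4594  0.0689] [ 0.5383 -0.4975  0.0609] [ 0.6076 -0.4209  0.0783] [array([ 576.5, -461.5]), np.float64(41.4)]
tin 503 [0.4133 0.3196 0.1071] [0.3767 0.2823 0.0952] [0.4494 0.358  0.1146] [array([413.8, 320.3]), np.float64(38.2)]
jaws 324 [0.6499 0.0231 0.1246] [ 0.6164 -0.0444  0.1101] [0.6828 0.0848 0.1344] [array([650.4,  20.4]), np.float64(65.8)]
```

Call:
{"op": "apply_moves", "data": {
  "motion": [
    [[18,-43.5,3],-72,-1],
    [[18,-43.5,3],-72,-1],
    [[18,-43.5,3],-72,-1],
    [[18,-43.5,3],-72,-1],
    [[18,-43.5,3],-72,-1],
    [[18,-43.5,3],-72,-1],
    [[18,-43.5,3],-72,-1],
    [[18,-43.5,3],-72,-1],
    [[18,-43.5,3],-72,-1],
    [[18,-43.5,3],-72,-1],
    [[18,-43.5,3],-72,-1],
    [[18,-43.5,3],-72,-1]
  ]
}}

```text
time: 1.1
tcp_pos: [0.453, 0.0957, 0.253]
ee_rot: [0.001, 0.761, 0.649, -0.0]
ft_force: [1.1, 0.2, 0.1]
gripper_width: 0.996
finger_force: 0.0
```

Call:
{"op": "apply_moves", "data": {
  "motion": [
    [[2.4,-41.4,-5],0,-1],
    [[2.4,-41.4,-5],0,-1],
    [[2.4,-41.4,-5],0,-1],
    [[2.4,-41.4,-5],0,-1],
    [[2.4,-41.4,-5],0,-1],
    [[2.4,-41.4,-5],0,-1],
    [[2.4,-41.4,-5],0,-1],
    [[2.4,-41.4,-5],0,-1],
    [[2.4,-41.4,-5],0,-1],
    [[2.4,-41.4,-5],0,-1],
    [[2.4,-41.4,-5],0,-1],
    [[2.4,-41.4,-5],0,-1]
  ]
}}

```text
time: 2.1
tcp_pos: [0.4746, -0.3157, 0.2016]
ee_rot: [-0.001, 0.761, 0.649, -0.0]
ft_force: [-0.7, 0.1, -0.3]
gripper_width: 0.999
finger_force: 0.0
```

```bash
python3 - <<'E'
from h import *
c=cal("wrist"); p,d=r.capture("wrist"); cv2.imwrite("pics/w1.png",p); P=cloud("wrist",d,c); o=r.get_obs()
print(o["tcp_pos"],o["ee_rot"],o["ft_force"])
for z in((.095,.115),(.03,.08)):
    m=(P[...,2]>z[0])&(P[...,2]<z[1])&(np.hypot(P[...,0]-.4745,P[...,1]+.3135)<.05); q=P[m]
    print(len(q)); 
    if len(q): print(q.mean(0),q.min(0),q.max(0),cv2.minEnclosingCircle((q[:,:2]*1000).astype(np.float32)))
E
```

```text
[ 0.47440793 -0.3138004   0.20183166] [-1.10240611e-03  7.60213692e-01  6.49672169e-01  2.05594907e-06] [-0.09799179  0.80585037 -0.7971371 ]
2280
[ 0.47589947 -0.31579998  0.10354113] [ 0.4559179  -0.33651125  0.09504913] [ 0.49586649 -0.29703762  0.10623275] ((475.78167724609375, -316.9542541503906), 20.23876190185547)
413
[ 0.47846527 -0.30085742  0.05679583] [ 0.45707386 -0.31522889  0.03006909] [ 0.49622903 -0.29692084  0.0771714 ] ((476.65142822265625, -311.4195556640625), 19.77994155883789)
```

View pics/w1.png

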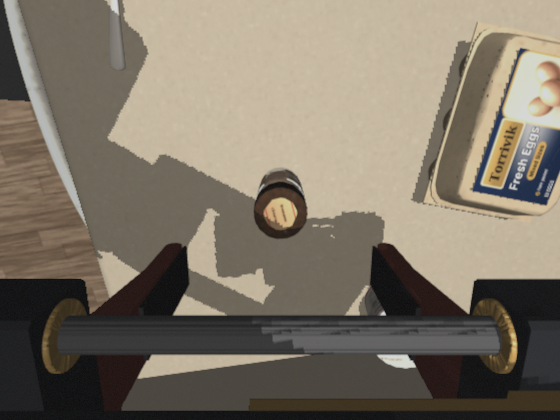

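The wrist view shows the jar cap at (280,212), centred between the fingers. I descend, grip and lift.

Call:
{"op": "apply_moves", "data": {
  "motion": [
    [[0,-0.1,-4],0,-1],
    [[0,-0.1,-8],0,-1],
    [[0,-0.1,-11],0,-1],
    [[0,-0.1,-13.5],0,-1],
    [[0,-0.1,-14.5],0,-1],
    [[0,-0.1,-14.5],0,-1],
    [[0,-0.1,-14.5],0,1],
    [[0,-0.1,-14.5],0,1],
    [[0,-0.1,-14.5],0,1],
    [[0,-0.1,-14.5],0,1],
    [[0,-0.1,-14.5],0,1],
    [[0,-0.1,-14.5],0,1]
  ],
  "newtons": 15
}}

```text
time: 3.15
tcp_pos: [0.4754, -0.3151, 0.0584]
ee_rot: [0.001, 0.76, 0.65, 0.0]
ft_force: [0.1, 0.6, -0.3]
gripper_width: 0.59
finger_force: 0.0
```

Call:
{"op": "apply_moves", "data": {
  "motion": [
    [[0,0,0],0,1],
    [[0,0,0],0,1],
    [[0,0,0],0,1],
    [[0,0,0.3],0,1],
    [[0,0,1],0,1],
    [[0,0,3],0,1],
    [[0,0,6],0,1],
    [[0,0,9],0,1],
    [[0,0,12],0,1],
    [[0,0,15],0,1],
    [[0,0,16],0,1],
    [[0,0,16],0,1]
  ]
}}

```text
time: 4.15
tcp_pos: [0.4766, -0.316, 0.2207]
ee_rot: [0.003, 0.76, 0.65, 0.0]
ft_force: [-0.5, -0.3, -2.5]
gripper_width: 0.462
finger_force: 15.0
```

```bash
python3 - <<'E'
from h import *
img=cv2.imread("pics/top.png"); P=cloud("top",np.load("top.npy"))
a=np.radians(-8.79); X=np.array([np.cos(a),np.sin(a)]);Y=np.array([-X[1],X[0]])
q=(P[...,:2]-[.6219,.0307]); cx=q@X*1000; cy=q@Y*1000; z=P[...,2]
m=(z>.118)&(z<.14)&(abs(cx)<85)&(abs(cy)<100)
for lo in range(-95,100,5):
    s=m&(cy>=lo)&(cy<lo+5)
    if s.any(): print(lo,s.sum(),cx[s].min().round(),cx[s].max().round(),z[s].mean().round(3))
c=cv2.resize(img[140:235,200:295],None,fx=6,fy=6,interpolation=cv2.INTER_CUBIC); cv2.imwrite("pics/crop.png",c)
E
```

```text
-70 15 6.0 51.0 0.125
-65 25 4.0 53.0 0.126
-60 27 7.0 55.0 0.125
-55 23 4.0 53.0 0.125
-40 14 5.0 54.0 0.127
-35 25 7.0 53.0 0.127
-30 8 9.0 46.0 0.126
20 2 7.0 9.0 0.126
25 14 3.0 57.0 0.126
30 23 2.0 56.0 0.127
35 18 8.0 50.0 0.126
40 22 6.0 54.0 0.127
45 29 4.0 53.0 0.126
50 25 7.0 54.0 0.126
55 14 5.0 51.0 0.125
```

View pics/crop.png

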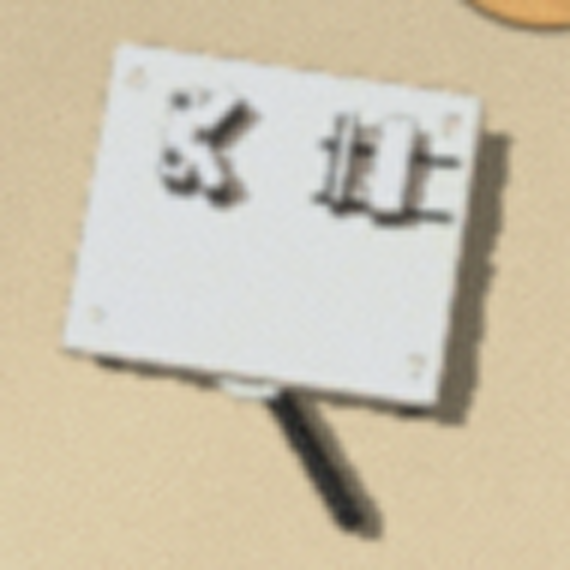

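The crop shows the V-block at (205,140), the pad at (345,160) and the lever at (275,400)-(350,525), all where expected. I carry the jar above its spot.

Call:
{"op": "apply_moves", "data": {
  "motion": [
    [[1.7,3.4,1],0,1],
    [[3.5,6.8,1],0,1],
    [[5.3,10.2,1],0,1],
    [[7.1,13.6,1],0,1],
    [[8.8,17,1],0,1],
    [[10.6,20.4,1],0,1],
    [[12.4,23.8,1],0,1],
    [[14.1,27.2,1],0,1],
    [[15.9,30.6,1],0,1],
    [[17,33,1],0,1],
    [[17.6,34.1,1],0,1],
    [[17.6,34.1,1],0,1]
  ]
}}

```text
time: 5.15
tcp_pos: [0.6509, 0.0289, 0.225]
ee_rot: [-0.001, 0.759, 0.652, -0.001]
ft_force: [0.3, 0.4, -1.8]
gripper_width: 0.462
finger_force: 15.0
```

Call:
{"op": "apply_moves", "data": {
  "motion": [
    [[0,0,0],0,1],
    [[0,0,0],0,1]
  ]
}}

```text
time: 5.32
tcp_pos: [0.6499, 0.025, 0.2264]
ee_rot: [-0.001, 0.76, 0.65, -0.001]
ft_force: [0.4, -0.8, -1.4]
gripper_width: 0.465
finger_force: 15.0
```

```bash
python3 - <<'E'
from h import *
o=r.get_obs(); print(o["tcp_pos"],o["ee_rot"],o["ft_force"])
c=cal("wrist"); p,d=r.capture("wrist"); cv2.imwrite("pics/w2.png",p); P=cloud("wrist",d,c)
a=np.radians(-8.79); X=np.array([np.cos(a),np.sin(a)]);Y=np.array([-X[1],X[0]])
q=(P[...,:2]-[.6219,.0307]); cx=q@X*1000; cy=q@Y*1000; z=P[...,2]
m=(z>.078)&(z<.092)&(d>0)
print(cx[m].min(),cx[m].max(),cy[m].min(),cy[m].max())
m=(z>.115)&(z<.135)&(abs(cx-30)<40)&(abs(cy)<80)&(d>0)
for lo in range(-80,80,5):
    s=m&(cy>=lo)&(cy<lo+5)
    if s.sum()>5: print(lo,s.sum(),cx[s].min().round(),cx[s].max().round(),z[s].mean().round(3))
E
```

```text
[0.64991799 0.02498507 0.22635658] [-5.92951412e-04  7.59818243e-01  6.50134158e-01 -1.20896628e-03] [ 0.35635157 -0.84437598 -1.42639666]
-84.81819292680406 255.2077605236622 -87.15726394846473 151.9124517150515
20 56 6.0 55.0 0.125
25 241 3.0 58.0 0.126
30 406 3.0 58.0 0.126
35 356 8.0 52.0 0.125
40 433 6.0 55.0 0.125
45 501 6.0 55.0 0.126
50 541 6.0 55.0 0.126
55 193 7.0 54.0 0.122
```

View pics/w2.png

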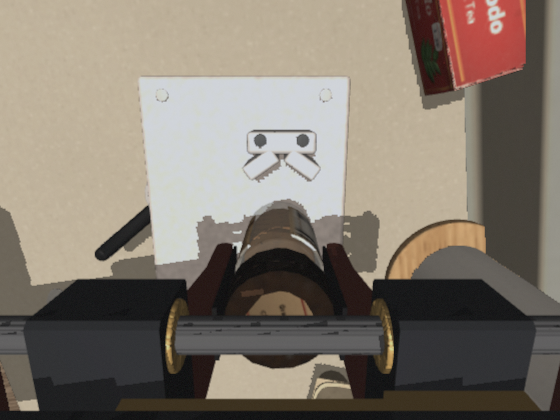

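The wrist view shows the jar hanging straight at (280,290), in line with the V-block at (282,155). I lower it.

Call:
{"op": "apply_moves", "data": {
  "motion": [
    [[0.1,0.1,-2],0,1],
    [[0.1,0.1,-4],0,1],
    [[0.1,0.1,-5.5],0,1],
    [[0.1,0.1,-6.5],0,1],
    [[0.1,0.1,-7.2],0,1],
    [[0.1,0.1,-7.7],0,1],
    [[0.1,0.1,-8.1],0,1],
    [[0.1,0.1,-8.3],0,1],
    [[0.1,0.1,-8.3],0,1]
  ]
}}

```text
time: 6.12
tcp_pos: [0.6522, 0.0271, 0.1447]
ee_rot: [0.0, 0.76, 0.65, 0.0]
ft_force: [-0.4, -1.3, -1.1]
gripper_width: 0.461
finger_force: 15.0
```

Call:
{"op": "apply_moves", "data": {
  "motion": [
    [[0,0,-0.1],0,1],
    [[0,0,-0.2],0,1],
    [[0,0,-0.2],0,1]
  ]
}}

```text
time: 6.37
tcp_pos: [0.6524, 0.0273, 0.143]
ee_rot: [0.0, 0.76, 0.65, 0.0]
ft_force: [0.5, -0.9, -1.5]
gripper_width: 0.463
finger_force: 15.0
```

Call:
{"op": "apply_moves", "data": {
  "motion": [
    [[0,0,-0.1],0,1],
    [[0,0,-0.1],0,1],
    [[0,0,-0.1],0,1]
  ]
}}

```text
time: 6.62
tcp_pos: [0.6525, 0.0273, 0.1429]
ee_rot: [0.0, 0.76, 0.65, 0.0]
ft_force: [-1.0, 0.9, 4.5]
gripper_width: 0.463
finger_force: 15.0
```

Call:
{"op": "apply_moves", "data": {
  "motion": [
    [[0,0,0],0,0.5],
    [[0,0,0],0,-0.2],
    [[0,0,0],0,-1],
    [[0,0,0],0,-1],
    [[0,0,0],0,-1],
    [[0,0,0],0,-1],
    [[0,0,1],0,-1],
    [[0,0,4],0,-1],
    [[0,0,8],0,-1],
    [[0,0,11],0,-1],
    [[0,0,11],0,-1]
  ]
}}

```text
time: 7.53
tcp_pos: [0.6563, 0.027, 0.26]
ee_rot: [0.004, 0.76, 0.65, 0.005]
ft_force: [1.1, 0.3, 0.5]
gripper_width: 0.995
finger_force: 0.0
```

```bash
cat >> h.py <<'E'
a=np.radians(-8.79); X=np.array([np.cos(a),np.sin(a)]);Y=np.array([-X[1],X[0]]); C=np.array([.6219,.0307])
def toc(P):
    q=P[...,:2]-C; return q@X*1000,q@Y*1000
E
python3 - <<'E'
from h import *
o=r.get_obs(); print(o["tcp_pos"],o["gripper_width"],o["ft_force"])
c=cal("wrist"); p,d=r.capture("wrist"); P=cloud("wrist",d,c); cx,cy=toc(P); z=P[...,2]
m=(z>.18)&(z<.2)&(abs(cx-30)<35)&(abs(cy)<40)&(d>0); q=np.stack([cx[m],cy[m]],-1).astype(np.float32); print(len(q),z[m].max(),np.median(z[m]),q.mean(0),cv2.minEnclosingCircle(q))
E
```

```text
[0.65625208 0.02704725 0.25995893] 0.995229752735642 [1.06467889 0.33409973 0.54065137]
2778 0.19130818629176977 0.1888201612123271 [31.526562   0.6607085] ((31.567134857177734, -0.46388572454452515), 20.217256546020508)
```

The jar stands upright at clamp (31.6, 0), with its top at 189 mm. Next comes the lever.

Call:
{"op": "apply_moves", "data": {
  "motion": [
    [[-4,-0.8,0],-7,-1],
    [[-8,-1.6,0],-14,-1],
    [[-12,-2.3,0],-21,-0.5],
    [[-15,-3,-2],-28,-0.2],
    [[-17,-3.3,-5],-35,-0.2],
    [[-17,-3.3,-8],-42,-0.2],
    [[-17,-3.3,-9],-47,-0.2],
    [[-17,-3.3,-9],-47,-0.2],
    [[-17,-3.3,-9],-47,-0.2],
    [[-17,-3.3,-9],-47,-0.2]
  ]
}}

```text
time: 8.42
tcp_pos: [0.4828, -0.0058, 0.1622]
ee_rot: [0.0, 0.956, 0.295, 0.0]
ft_force: [-0.3, -0.4, -0.3]
gripper_width: 0.598
finger_force: 0.0
```

```bash
python3 - <<'E'
from h import *
o=r.get_obs(); print(o["tcp_pos"],o["ee_rot"],o["gripper_width"],o["ft_force"],o["joints"][5])
c=cal("wrist"); p,d=r.capture("wrist"); cv2.imwrite("pics/w3.png",p); P=cloud("wrist",d,c); cx,cy=toc(P); z=P[...,2]
print("table",np.median(z[(abs(z)<.02)&(d>0)]))
m=(z>.052)&(z<.064)&(cx<-88)&(cx>-175)&(abs(cy)<90)&(d>0); q=np.stack([cx[m],cy[m]],-1).astype(np.float32)
print(len(q),np.median(z[m]),cv2.minAreaRect(q),cv2.fitLine(q,2,0,.01,.01).ravel(), cv2.minAreaRect((P[m][:,:2]*1000).astype(np.float32)))
t,pd=r.capture("top"); P=cloud("top",pd); cx,cy=toc(P); z=P[...,2]
m=(z>.052)&(z<.064)&(cx<-88)&(cx>-175)&(abs(cy)<90)&(pd>0); q=np.stack([cx[m],cy[m]],-1).astype(np.float32)
print(len(q), len(q)>5 and cv2.minAreaRect(q))
E
```

```text
[ 0.48280938 -0.00581942  0.16218657] [1.22566609e-04 9.55539983e-01 2.94861305e-01 3.69487278e-04] 0.598032702115542 [-0.27456835 -0.35617445 -0.30699884] 0.8167948421300787
table -0.0011690726191768007
1906 0.0564379405103336 ((-117.21878051757812, -40.12209701538086), (85.70611572265625, 19.366310119628906), 44.63029861450195) [   0.76823235    0.6401711  -118.24151     -41.220448  ] ((499.9267578125, 8.961715698242188), (85.70611572265625, 19.36631965637207), 35.84030532836914)
20 ((-144.3434600830078, -59.54533386230469), (13.199675559997559, 12.823969841003418), 9.150398254394531)
```

View pics/w3.png

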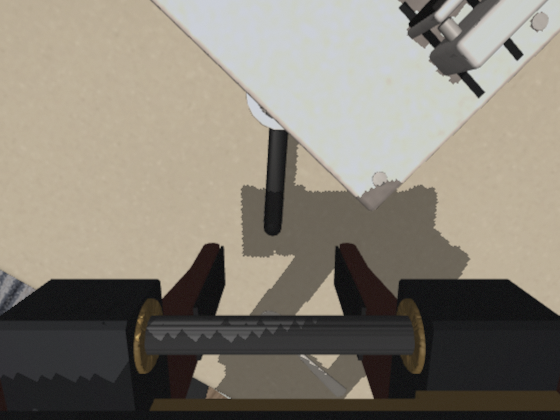

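The wrist view shows the lever from (278,130) to (272,232), aligned with the gripper's middle plane. I go down and grip it.

Call:
{"op": "apply_moves", "data": {
  "motion": [
    [[-0.1,0.2,-4],0,-0.2],
    [[-0.1,0.2,-8],0,-0.2],
    [[-0.1,0.2,-11],0,-0.2],
    [[-0.1,0.2,-12.8],0,-0.2],
    [[-0.1,0.2,-13.4],0,-0.2],
    [[-0.1,0.2,-13.4],0,-0.2],
    [[-0.1,0.2,-13.4],0,1],
    [[-0.1,0.2,-13.4],0,1],
    [[-0.1,0.2,-13.4],0,1],
    [[-0.1,0.2,-13.4],0,1],
    [[-0.1,0.2,-13.4],0,1],
    [[-0.1,0.2,-13.4],0,1]
  ],
  "newtons": 20
}}

```text
time: 9.52
tcp_pos: [0.481, -0.0033, 0.0281]
ee_rot: [-0.0, 0.956, 0.293, 0.0]
ft_force: [-1.1, 8.9, 3.5]
gripper_width: 0.184
finger_force: 3.7
```

Call:
{"op": "apply_moves", "data": {
  "motion": [
    [[0,0,0],0,1],
    [[0,0,0],0,1],
    [[0,0,0],0,1],
    [[0,0,0],0,1]
  ]
}}

```text
time: 9.85
tcp_pos: [0.4808, -0.0031, 0.0281]
ee_rot: [-0.001, 0.956, 0.293, 0.0]
ft_force: [-2.5, 4.4, 6.5]
gripper_width: 0.167
finger_force: 20.0
```

```bash
cat > k.py <<'E'
from h import *
A=C-.07*X
def kn():
    o=r.get_obs(); v=o["tcp_pos"][:2]-A; f=o["ft_force"]; R=np.hypot(*v); t=np.array([v[1],-v[0]])/R # clockwise tangent
    th=.75-((np.arctan2(v[1],v[0])-(np.pi+a)+np.pi)%(2*np.pi)-np.pi)
    q=o["ee_rot"]; yaw=np.degrees(2*np.arctan2(q[2],q[1]))-90
    print("t %.2f th %.3f R %.1fmm Ft %.2f Fr %.2f Mz %.3f tau %.3f yaw %.1f ideal %.1f w %.3f"%(o["time"],th,R*1e3,-f[:2]@t,f[:2]@v/R,o["wrist_torque"][2],-f[:2]@t*R+o["wrist_torque"][2],yaw,np.degrees(a)+180+np.degrees(.75-th)-270,o["gripper_width"]))
def path(th0,th1,n,r0=.085,cmd0=None):
    ph=lambda t:np.pi+a+.75-t
    p=lambda t:A+r0*np.array([np.cos(ph(t)),np.sin(ph(t))])
    for t in np.linspace(th0,th1,n+1)[1:]: print(round(t,3),np.round((p(t)-p(th0))*100,2),round(-np.degrees(t-th0),1))
if __name__=="__main__": kn()
E
python3 k.py; python3 -c "
from k import *
print(r.get_obs())
path(.03,.63,12)"
```

```text
t 9.85 th 0.043 R 84.6mm Ft -5.09 Fr -0.15 Mz -0.275 tau -0.705 yaw -55.9 ideal -58.3 w 0.167
{'time': 9.85, 'joints': array([-1.51103570e-01,  4.71409675e-01,  1.95801910e+00,  1.82758952e-03,
        7.12592091e-01,  8.23751034e-01]), 'joint_velocities': array([-0.00096316, -0.00085814, -0.00018795, -0.00097702, -0.00223849,
        0.00101934]), 'joint_torque': array([ -1.66132025, -43.30527306, -14.45592821,  -1.15270492,
        -0.79056378,  -0.34483594]), 'tcp_pos': array([ 0.48079866, -0.00305338,  0.02806996]), 'ee_rot': array([-6.31016849e-04,  9.56136784e-01,  2.92919866e-01,  6.64252885e-05]), 'ft_force': array([-2.54429249,  4.40614342,  6.53100144]), 'wrist_torque': array([ 0.65136199,  0.46557001, -0.27484359]), 'finger_force': 20.039867162704468, 'gripper_width': 0.16702595509324225}
0.08 [-0.22  0.36] -2.9
0.13 [-0.42  0.74] -5.7
0.18 [-0.6   1.12] -8.6
0.23 [-0.76  1.52] -11.5
0.28 [-0.91  1.92] -14.3
0.33 [-1.03  2.32] -17.2
0.38 [-1.13  2.74] -20.1
0.43 [-1.21  3.15] -22.9
0.48 [-1.27  3.57] -25.8
0.53 [-1.31  4.  ] -28.6
0.58 [-1.33  4.42] -31.5
0.63 [-1.32  4.85] -34.4
```

Call:
{"op": "apply_moves", "data": {
  "motion": [
    [[-0.2,0.35],0,0]
  ]
}}

```text
validation failed for argument at $.mo...
```

Call:
{"op": "apply_moves", "data": {
  "motion": [
    [[-0.2,0.36,0],-2.9,1],
    [[-0.4,0.74,0],-5.7,1],
    [[-0.6,1.12,0],-8.6,1],
    [[-0.75,1.52,0],-11.5,1],
    [[-0.9,1.92,0],-14.3,1],
    [[-0.9,1.92,0],-14.3,1]
  ],
  "newtons": 30
}}

```text
time: 10.35
tcp_pos: [0.4732, 0.0139, 0.0282]
ee_rot: [0.001, 0.985, 0.171, 0.001]
ft_force: [0.7, -8.6, 1.5]
gripper_width: 0.155
finger_force: 30.0
```

```bash
python3 k.py
```

```text
t 10.35 th 0.264 R 84.1mm Ft 8.36 Fr 2.20 Mz -0.404 tau 0.299 yaw -70.3 ideal -70.9 w 0.155
```

Call:
{"op": "apply_moves", "data": {
  "motion": [
    [[-0.1,0.4,0],-2.9,1],
    [[-0.2,0.8,0],-5.8,1],
    [[-0.3,1.23,0],-8.6,1],
    [[-0.36,1.65,0],-11.5,1],
    [[-0.4,2.08,0],-14.3,1],
    [[-0.4,2.08,0],-14.3,1]
  ]
}}

```text
time: 10.85
tcp_pos: [0.4691, 0.0347, 0.0281]
ee_rot: [0.001, 0.999, 0.047, 0.001]
ft_force: [0.6, -8.9, 3.1]
gripper_width: 0.158
finger_force: 30.1
```

```bash
python3 k.py; python3 -c "
from k import *
path(.53,1.13,12)"
```

```text
t 10.85 th 0.517 R 83.9mm Ft 8.92 Fr 0.07 Mz -0.458 tau 0.291 yaw -84.6 ideal -85.4 w 0.158
0.58 [-0.02  0.42] -2.9
0.63 [-0.01  0.85] -5.7
0.68 [0.01 1.27] -8.6
0.73 [0.06 1.7 ] -11.5
0.78 [0.12 2.12] -14.3
0.83 [0.21 2.53] -17.2
0.88 [0.32 2.94] -20.1
0.93 [0.45 3.35] -22.9
0.98 [0.6  3.75] -25.8
1.03 [0.77 4.14] -28.6
1.08 [0.96 4.52] -31.5
1.13 [1.16 4.89] -34.4
```

Call:
{"op": "apply_moves", "data": {
  "motion": [
    [[0,0.42,0],-2.9,1],
    [[0,0.85,0],-5.7,1],
    [[0,0.85,0],-5.7,1]
  ]
}}

```text
time: 11.1
tcp_pos: [0.4689, 0.0431, 0.0281]
ee_rot: [0.001, 1.0, -0.002, 0.001]
ft_force: [-0.8, -10.2, 2.3]
gripper_width: 0.163
finger_force: 30.1
```

```bash
python3 k.py
```

```text
t 11.10 th 0.617 R 83.8mm Ft 10.18 Fr 0.57 Mz -0.473 tau 0.380 yaw -90.3 ideal -91.2 w 0.163
```

Call:
{"op": "apply_moves", "data": {
  "motion": [
    [[0,0.21,0],-1.4,1],
    [[0,0.42,0],-2.9,1],
    [[0,0.42,0],-2.9,1]
  ]
}}

```text
time: 11.35
tcp_pos: [0.4691, 0.047, 0.0281]
ee_rot: [0.001, 1.0, -0.027, 0.001]
ft_force: [0.2, -11.6, 3.2]
gripper_width: 0.158
finger_force: 30.1
```

```bash
python3 k.py
```

```text
t 11.35 th 0.664 R 83.8mm Ft 11.52 Fr -0.99 Mz -0.442 tau 0.523 yaw -93.1 ideal -93.8 w 0.158
```

Call:
{"op": "apply_moves", "data": {
  "motion": [
    [[0,0.21,0],-1.4,1],
    [[0.05,0.43,0],-2.9,1],
    [[0.05,0.43,0],-2.9,1]
  ]
}}

```text
time: 11.6
tcp_pos: [0.4696, 0.0513, 0.0281]
ee_rot: [0.001, 0.999, -0.052, 0.001]
ft_force: [-0.2, -11.3, 3.1]
gripper_width: 0.155
finger_force: 30.1
```

```bash
python3 k.py
```

```text
t 11.60 th 0.715 R 83.7mm Ft 11.22 Fr -1.08 Mz -0.417 tau 0.522 yaw -96.0 ideal -96.8 w 0.155
```

```bash
cat >> k.py <<'E'
def avg(n=8,cams=("top",)):
    L=[]
    for i in range(n):
        p,d=r.capture(cams[i%len(cams)]); o=r.get_obs(); v=o["tcp_pos"][:2]-A; t=np.array([v[1],-v[0]])/np.hypot(*v); L.append([-o["ft_force"][:2]@t,o["wrist_torque"][2]])
    L=np.array(L); print("avg Ft %.2f +- %.2f Mz %.3f"%(L[:,0].mean(),L[:,0].std()/n**.5,L[:,1].mean()),L[:,0].round(1))
    return p,d
def jar(n,d):
    P=cloud(n,d); cx,cy=toc(P); z=P[...,2]
    m=(z>.175)&(z<.2)&(abs(cx-30)<35)&(abs(cy)<50)&(d>0); q=np.stack([cx[m],cy[m]],-1).astype(np.float32)
    print(n,len(q),len(q)>5 and (q.mean(0),cv2.minEnclosingCircle(q)))
E
python3 - <<'E'
from k import *
p,d=avg(); cv2.imwrite("pics/t5.png",p); jar("top",d); kn()
p,d=r.capture("scene"); jar("scene",d); cv2.imwrite("pics/s5.png",p)
E
```

```text
avg Ft 11.51 +- 0.16 Mz -0.475 [11.9 11.7 11.9 11.4 11.4 10.9 10.7 12.1]
top 156 (array([29.805332,  8.295428], dtype=float32), ((30.890478134155273, 9.367080688476562), 20.898540496826172))
t 12.00 th 0.715 R 83.8mm Ft 12.08 Fr -2.00 Mz -0.491 tau 0.521 yaw -95.9 ideal -96.8 w 0.159
scene 109 (array([24.930471 ,  2.7350993], dtype=float32), ((27.977540969848633, 5.320338249206543), 21.72687530517578))
```

View pics/t5.png

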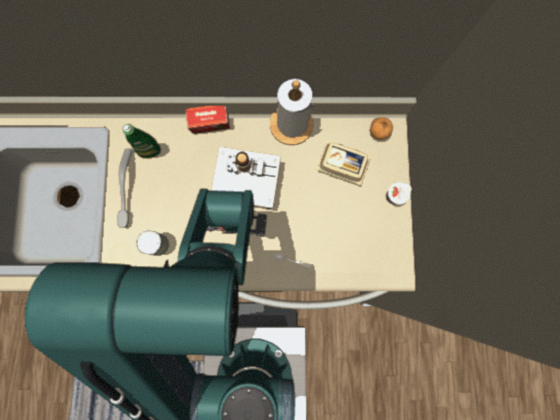

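The top view shows the jar cap at (242,158), still upright between the jaws and not hidden. I step on while tracking the jar's shift and the force.

Call:
{"op": "apply_moves", "data": {
  "motion": [
    [[0.02,0.13,0],-0.9,1],
    [[0.04,0.25,0],-1.7,1]
  ]
}}

```text
time: 12.22
tcp_pos: [0.4699, 0.0534, 0.0281]
ee_rot: [0.002, 0.998, -0.067, 0.001]
ft_force: [-0.5, -14.6, 4.0]
gripper_width: 0.153
finger_force: 30.0
```

```bash
cat > s.py <<'E'
from k import *
kn(); p,d=avg(6); jar("top",d)
E
python3 s.py
```

```text
t 12.22 th 0.741 R 83.7mm Ft 14.49 Fr -1.56 Mz -0.408 tau 0.805 yaw -97.7 ideal -98.3 w 0.153
avg Ft 12.85 +- 0.08 Mz -0.445 [13.2 12.9 12.5 12.9 12.8 12.8]
top 158 (array([29.723694,  8.75494 ], dtype=float32), ((30.705917358398438, 8.548396110534668), 20.401647567749023))
```

Call:
{"op": "apply_moves", "data": {
  "motion": [
    [[0.02,0.13,0],-0.9,1],
    [[0.05,0.25,0],-1.7,1]
  ]
}}

```text
time: 12.68
tcp_pos: [0.4703, 0.0559, 0.0281]
ee_rot: [0.002, 0.997, -0.082, 0.001]
ft_force: [-0.2, -14.1, 4.8]
gripper_width: 0.161
finger_force: 30.0
```

```bash
python3 s.py
```

```text
t 12.68 th 0.771 R 83.7mm Ft 13.93 Fr -2.28 Mz -0.463 tau 0.703 yaw -99.4 ideal -100.0 w 0.161
avg Ft 12.55 +- 0.09 Mz -0.443 [12.8 12.8 12.5 12.6 12.1 12.6]
top 159 (array([29.57463 ,  9.333762], dtype=float32), ((30.808853149414062, 10.285813331604004), 20.715295791625977))
```

Call:
{"op": "apply_moves", "data": {
  "motion": [
    [[0.03,0.12,0],-0.9,1],
    [[0.06,0.24,0],-1.7,1]
  ]
}}

```text
time: 13.15
tcp_pos: [0.4708, 0.0583, 0.0281]
ee_rot: [0.002, 0.995, -0.096, 0.001]
ft_force: [-0.9, -13.4, 4.2]
gripper_width: 0.154
finger_force: 30.0
```

```bash
python3 s.py
```

```text
t 13.15 th 0.800 R 83.7mm Ft 13.29 Fr -1.79 Mz -0.479 tau 0.634 yaw -101.1 ideal -101.7 w 0.154
avg Ft 12.96 +- 0.17 Mz -0.455 [12.7 12.8 12.9 13.9 12.7 12.8]
top 156 (array([29.907173, 10.074944], dtype=float32), ((30.876401901245117, 10.693269729614258), 20.400548934936523))
```

Call:
{"op": "apply_moves", "data": {
  "motion": [
    [[0.03,0.12,0],-0.9,1],
    [[0.06,0.24,0],-1.7,1]
  ]
}}

```text
time: 13.62
tcp_pos: [0.4713, 0.0607, 0.0281]
ee_rot: [0.002, 0.994, -0.111, 0.001]
ft_force: [-0.9, -13.7, 3.2]
gripper_width: 0.158
finger_force: 30.0
```

```bash
python3 s.py
```

```text
t 13.62 th 0.829 R 83.7mm Ft 13.58 Fr -2.31 Mz -0.371 tau 0.765 yaw -102.8 ideal -103.3 w 0.158
avg Ft 12.89 +- 0.31 Mz -0.463 [13.5 13.4 13.4 13.4 11.9 11.7]
top 156 (array([29.513578, 10.879061], dtype=float32), ((31.10865592956543, 11.178194999694824), 20.684494018554688))
```

Call:
{"op": "apply_moves", "data": {
  "motion": [
    [[0.03,0.12,0],-0.9,1],
    [[0.07,0.24,0],-1.7,1]
  ]
}}

```text
time: 14.08
tcp_pos: [0.4719, 0.0631, 0.0281]
ee_rot: [0.002, 0.992, -0.126, 0.001]
ft_force: [-0.7, -13.1, 4.0]
gripper_width: 0.155
finger_force: 30.0
```

```bash
python3 s.py
```

```text
t 14.08 th 0.859 R 83.6mm Ft 12.84 Fr -2.75 Mz -0.399 tau 0.675 yaw -104.5 ideal -105.0 w 0.155
avg Ft 12.75 +- 0.26 Mz -0.455 [12.5 13.3 11.8 12.5 13.7 12.8]
top 156 (array([29.435865 , 11.5381775], dtype=float32), ((30.876827239990234, 12.215106964111328), 20.31138038635254))
```

Call:
{"op": "apply_moves", "data": {
  "motion": [
    [[0.04,0.12,0],-0.9,1],
    [[0.08,0.24,0],-1.7,1]
  ]
}}

```text
time: 14.55
tcp_pos: [0.4726, 0.0654, 0.0281]
ee_rot: [0.002, 0.99, -0.14, 0.001]
ft_force: [-0.5, -15.2, 4.2]
gripper_width: 0.162
finger_force: 30.0
```

```bash
python3 s.py
```

```text
t 14.55 th 0.888 R 83.6mm Ft 14.73 Fr -3.88 Mz -0.377 tau 0.855 yaw -106.1 ideal -106.7 w 0.162
avg Ft 12.94 +- 0.15 Mz -0.456 [13.4 13.1 13.2 12.6 12.9 12.3]
top 158 (array([29.340008, 11.478481], dtype=float32), ((31.39276885986328, 11.477957725524902), 21.194875717163086))
```

Call:
{"op": "apply_moves", "data": {
  "motion": [
    [[0.04,0.12,0],-0.9,1],
    [[0.08,0.24,0],-1.7,1]
  ]
}}

```text
time: 15.02
tcp_pos: [0.4734, 0.0677, 0.0281]
ee_rot: [0.002, 0.988, -0.155, 0.001]
ft_force: [-0.8, -15.4, 4.0]
gripper_width: 0.157
finger_force: 30.0
```

```bash
python3 s.py
```

```text
t 15.02 th 0.917 R 83.6mm Ft 14.84 Fr -4.09 Mz -0.439 tau 0.802 yaw -107.8 ideal -108.4 w 0.157
avg Ft 13.79 +- 0.18 Mz -0.425 [14.4 13.6 14.2 13.3 13.2 14. ]
top 156 (array([29.523842, 11.849754], dtype=float32), ((31.353050231933594, 12.1575345993042), 20.461305618286133))
```

Call:
{"op": "apply_moves", "data": {
  "motion": [
    [[0.04,0.12,0],-0.9,1],
    [[0.08,0.23,0],-1.7,1]
  ]
}}

```text
time: 15.48
tcp_pos: [0.4742, 0.0699, 0.028]
ee_rot: [0.002, 0.986, -0.17, 0.001]
ft_force: [-0.7, -16.3, 4.7]
gripper_width: 0.16
finger_force: 30.0
```

```bash
python3 s.py
```

```text
t 15.48 th 0.944 R 83.6mm Ft 15.52 Fr -4.88 Mz -0.386 tau 0.910 yaw -109.5 ideal -109.9 w 0.160
avg Ft 14.10 +- 0.16 Mz -0.413 [14.7 14.  14.6 13.7 13.8 14. ]
top 157 (array([29.376356, 11.738257], dtype=float32), ((30.564672470092773, 12.7106294631958), 20.22711944580078))
```

Call:
{"op": "apply_moves", "data": {
  "motion": [
    [[0.05,0.12,0],-0.9,1],
    [[0.09,0.23,0],-1.7,1]
  ]
}}

```text
time: 15.95
tcp_pos: [0.475, 0.0721, 0.0281]
ee_rot: [0.002, 0.983, -0.184, 0.001]
ft_force: [-1.2, -17.0, 4.5]
gripper_width: 0.157
finger_force: 30.0
```

```bash
python3 s.py
```

```text
t 15.95 th 0.973 R 83.5mm Ft 16.27 Fr -5.12 Mz -0.347 tau 1.012 yaw -111.2 ideal -111.5 w 0.157
avg Ft 14.66 +- 0.33 Mz -0.370 [15.7 13.4 15.3 15.2 14.  14.4]
top 156 (array([29.712374, 11.968776], dtype=float32), ((31.051721572875977, 12.361108779907227), 20.536865234375))
```

Call:
{"op": "apply_moves", "data": {
  "motion": [
    [[0.05,0.11,0],-0.9,1],
    [[0.1,0.22,0],-1.7,1]
  ]
}}

```text
time: 16.42
tcp_pos: [0.4759, 0.0742, 0.0281]
ee_rot: [0.002, 0.98, -0.199, 0.001]
ft_force: [-1.1, -17.0, 5.4]
gripper_width: 0.16
finger_force: 29.9
```

```bash
python3 s.py
```

```text
t 16.42 th 1.000 R 83.5mm Ft 16.09 Fr -5.70 Mz -0.276 tau 1.067 yaw -112.9 ideal -113.1 w 0.160
avg Ft 14.89 +- 0.08 Mz -0.339 [15.  14.6 14.9 14.9 14.7 15.2]
top 160 (array([29.41977 , 11.827239], dtype=float32), ((30.794103622436523, 13.003341674804688), 20.409347534179688))
```

Call:
{"op": "apply_moves", "data": {
  "motion": [
    [[0.05,0.11,0],-0.9,1],
    [[0.1,0.22,0],-1.7,1]
  ]
}}

```text
time: 16.88
tcp_pos: [0.4769, 0.0763, 0.028]
ee_rot: [0.002, 0.977, -0.213, 0.001]
ft_force: [-1.0, -17.5, 4.5]
gripper_width: 0.156
finger_force: 29.9
```

```bash
python3 s.py
```

```text
t 16.88 th 1.028 R 83.5mm Ft 16.31 Fr -6.35 Mz -0.288 tau 1.074 yaw -114.6 ideal -114.7 w 0.156
avg Ft 15.36 +- 0.06 Mz -0.299 [15.4 15.6 15.2 15.5 15.2 15.3]
top 160 (array([29.25418 , 11.924232], dtype=float32), ((30.595638275146484, 12.485437393188477), 20.70665740966797))
```

Call:
{"op": "apply_moves", "data": {
  "motion": [
    [[-0.02,-0.05,0],0,1],
    [[-0.02,-0.05,0],0,1]
  ]
}}

```text
time: 17.35
tcp_pos: [0.4769, 0.0764, 0.0281]
ee_rot: [0.001, 0.977, -0.213, 0.001]
ft_force: [0.0, -12.7, 3.7]
gripper_width: 0.156
finger_force: 29.9
```

```bash
python3 s.py
```

```text
t 17.35 th 1.030 R 83.5mm Ft 11.54 Fr -5.36 Mz -0.281 tau 0.682 yaw -114.6 ideal -114.8 w 0.156
avg Ft 12.50 +- 0.26 Mz -0.308 [11.5 12.4 13.1 12.5 13.4 12.1]
top 161 (array([29.265537, 11.905483], dtype=float32), ((30.69097328186035, 11.638324737548828), 20.970718383789062))
```

Call:
{"op": "apply_moves", "data": {
  "motion": [
    [[-0.05,-0.1,0],0,1],
    [[-0.08,-0.18,0],0,1],
    [[-0.08,-0.18,0],0,1]
  ]
}}

```text
time: 17.9
tcp_pos: [0.477, 0.0763, 0.0281]
ee_rot: [-0.0, 0.977, -0.214, 0.001]
ft_force: [1.3, -4.9, 3.7]
gripper_width: 0.16
finger_force: 29.9
```

```bash
python3 s.py
```

```text
t 17.90 th 1.029 R 83.4mm Ft 3.91 Fr -3.23 Mz -0.302 tau 0.024 yaw -114.7 ideal -114.7 w 0.160
avg Ft 4.29 +- 0.16 Mz -0.293 [3.7 4.2 4.1 4.2 4.5 5. ]
top 160 (array([29.331959, 11.678247], dtype=float32), ((30.98659896850586, 12.237144470214844), 20.566165924072266))
```

Call:
{"op": "apply_moves", "data": {
  "motion": [
    [[0,0,0],0,0.6],
    [[0,0,0],0,0.2],
    [[0,0,0],0,-0.2],
    [[0,0,0],0,-0.2],
    [[0,0,0],0,-0.2],
    [[0,0,0],0,-0.2]
  ]
}}

```text
time: 18.7
tcp_pos: [0.4754, 0.0771, 0.0275]
ee_rot: [-0.0, 0.977, -0.213, -0.0]
ft_force: [-0.2, -0.2, 0.1]
gripper_width: 0.538
finger_force: 0.0
```

```bash
python3 s.py
```

```text
t 18.70 th 1.029 R 85.1mm Ft 0.32 Fr 0.11 Mz -0.020 tau 0.007 yaw -114.7 ideal -114.8 w 0.538
avg Ft 0.08 +- 0.15 Mz 0.000 [ 0.1  0.3  0.4 -0.7  0.2  0.2]
top 159 (array([29.337523, 11.854122], dtype=float32), ((31.390838623046875, 12.351811408996582), 21.07433319091797))
```

Released cleanly, with all forces at zero. I lift straight up and back away, then verify.

Call:
{"op": "apply_moves", "data": {
  "motion": [
    [[0,0,1],0,-0.2],
    [[0,0,4],0,-0.2],
    [[0,0,8],0,-0.2],
    [[0,0,12],0,-0.2],
    [[0,0,16],0,-0.2],
    [[0,0,18],0,-0.2],
    [[-2,3,19],0,-0.2],
    [[-3,6,19],0,-0.2],
    [[-3,9,19],0,-0.2],
    [[-3,12,19],0,-0.2],
    [[-3,12,19],0,-0.2],
    [[-3,12,19],0,-0.2]
  ]
}}

```text
time: 20.0
tcp_pos: [0.4453, 0.1979, 0.2182]
ee_rot: [-0.0, 0.977, -0.212, 0.0]
ft_force: [-0.5, -0.5, 0.3]
gripper_width: 0.6
finger_force: 0.0
```

```bash
python3 - <<'E'
from k import *
p,d=r.capture("top"); jar("top",d); P=cloud("top",d); cx,cy=toc(P); z=P[...,2]
m=(z>.05)&(z<.066)&(cx<-88)&(cx>-180)&(abs(cy)<90)&(d>0); q=np.stack([cx[m],cy[m]],-1).astype(np.float32)
print(len(q))
if len(q)>5:
    c=q.mean(0); print(c,"theta",.75+np.arctan2(c[1],-(c[0]+70)))
for n,(x,y),zz in(("tub",(.574,-.459),(.055,.085)),("tin",(.413,.32),(.095,.13))):
    s=(np.hypot(P[...,0]-x,P[...,1]-y)<.07)&(z>zz[0])&(z<zz[1]); print(n,s.sum(),P[s].mean(0) if s.any() else 0)
o=r.get_obs(); print(o["time"],o["tcp_pos"],o["ft_force"])
p,_=r.capture("scene"); cv2.imwrite("pics/fin.png",p)
E
```

```text
top 161 (array([29.293385, 11.721995], dtype=float32), ((31.106271743774414, 11.991280555725098), 20.83967399597168))
115
[-129.78516    17.264534] theta 1.0311283
tub 478 [ 0.5741836  -0.46841902  0.06935726]
tin 411 [0.41057139 0.32497503 0.10730383]
20.05 [0.44533165 0.19689452 0.21803875] [-0.29900047  0.24928733  0.02782644]
```

View pics/fin.png

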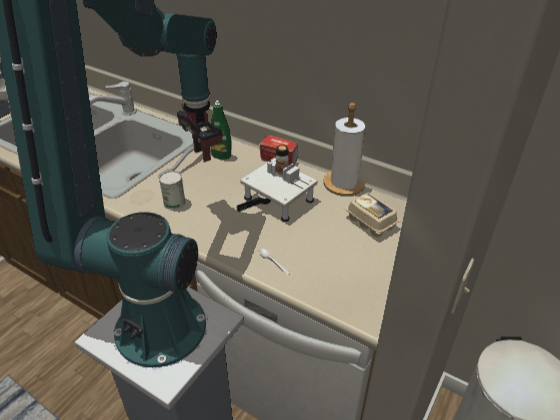

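The final view shows the jar upright in the clamp at (283,158), the lever turned left at (252,203), and the tin at (172,190) standing where it was. The tub is hidden in this view, but the depth data finds it in place.

```bash
python3 -c "
from plant import r
print(r.close_job())"
```

```text
the job is handed in; nothing more can be done
None
```

The jar stands upright in the clamp, gripped with an estimated 15 N from the felt torque (knob left at about 1.03 rad). The arm is clear, the tin and tub were not touched, and the job was handed in at about 20 s.

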